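# Spacers onto the knife-sharpener arbor

### The arm

A 6-joint arm with a two-finger parallel gripper is mounted at the origin on the work surface. World frame = base frame: x ahead of the robot, y to its left, z up, the work surface at z = 0. Lengths are in m, angles in degrees, forces in N, time in s.
With the tool pointing down it reaches from about 0.4 to 0.825 m from the base axis. Payload 7 kg.
Tool frame: the origin (TCP) lies between the finger pads; the fingertips stand 22 mm ahead of it and the grasp point (between the pads) lies 3 mm ahead of it; z points along the fingers, y is the direction in which the jaws open and shut (so a half turn about z gives the same grasp; the last joint's range is limited). The gripper opens to 88 mm and grips with 3 to 60 N. Pads are 19 mm wide; open, the fingers measure 130 mm over their backs; the gripper's body (78 mm by 193 mm) begins 47 mm behind the grasp point.
Start: joints at [16.507, 20.546, 0.682, 0, -70.136, -16.507], TCP at [0.675, -0, 0.249] pointing down, gripper open.
Joint ranges: [-176.03, 176.03], [-82.01, 121.73], [-58.28, 71.71], [-173.87, 95.51], [-174.79, -0.11], [-173.66, 173.66]. Speed limits (degrees/s): [136.94, 136.94, 172.46, 180, 180, 180].

### API

Orientations are given as [roll, pitch, yaw] about the fixed x, y, z axes, in that order (R = Rz(yaw) Ry(pitch) Rx(roll)).
In Python, from plant import telemetry, cams, r gives the robot as it stands.
- The arm moves only by the tool carry_out, never from a script. Its argument "commands" is one flat list of numbers, 5 for each row, row after row: the shift along the world's x, y, z as a fraction of full scale, then the turn about the world's z as a fraction of full scale, then the gripper's target within -1 to 1 (shut at 1, half-way at 0, fully open at -1). In form: [x, y, z, turn, claw, x, y, z, turn, claw, ...]. A call has 1 to 8 rows; each row shifts and turns the commanded pose from where the row before left it; what a row does not reach is not made up. Full scale, the value 1, is 0.04 m for a shift and 4 degrees for a turn. A row lasts 1/10 s, in which the tool goes at most 50 mm and 8.59 degrees, less where a joint would pass 70% of its speed; a pose out of reach is approached as far as the arm can. A call with a number of a shift or a turn outside -1 to 1 is refused whole. A call with a gripper value outside its range is refused whole. The fingers move at their own pace and stop on an object; "grip_force" is the grip in N (left out, the last holds). Time passes only in rows, so rows that do not move let the fingers close. It gives the time, the measured TCP pose, the force and the opening at its end, in the units of the state.
- telemetry.get_state(): the state, without advancing time (a new reading comes with each control period).
- cams.capture(name): name is "scene" or "side" or "wrist"; returns a dict with "frame" (480x640x3 uint8, red, green, blue), "camera_matrix" (3x3 intrinsics, pixels), "k1" (the pictures are not rectified: a ray, as slopes to the right and down, at radius r is drawn at 1 + k1 r^2 times it, then the intrinsics apply), "camera_from_world" (4x4, takes a point from world to camera coordinates); the wrist camera has in their place "mount" (4x4, takes a point from camera to tool coordinates, whose origin is the TCP and whose axes are the flange's). Camera axes: x right, y down, z forward; pixel columns grow to the right and rows downward; lengths in m; the calibration is good to about 2 mm. A picture is of the moment at which its call begins: read the wrist's pose just before it. There is no depth.
- r.close_job(): hands the job in, once; it reports no verdict.
The state is a dict: "time_s": time; "joints": joint angles; "qd": joint speeds; "joint_torque": joint torques, N m; "tcp_pos": TCP position; "eef_rot": TCP orientation; "contact_force": force on the tool from outside, world axes, zero at the start; "moment": the same for the moment, N m; "gripper_width": finger opening in m.
Only numpy, scipy, OpenCV 4.12 (cv2) and the standard library are available. Lean on these libraries where they do the work, as an engineer would, in place of code of your own. Each camera call takes 0.05 s, during which the arm holds its last target. There are 200 camera calls.

### The job

Rebuild the knife sharpener's arbor: thread the three spacers onto the upright arbor one after another, the thickest first at the bottom, then the middle one, then the thinnest on top, pushing each one past the spring balls and fully home before the next. The arbor does not stand in the middle of its housing, so feel your way on gently and never force anything against the arbor or its housing. Leave everything else on the counter as it is.

Things in the scene. Friction and masses are not known exactly. Their poses are not given: they have to be found in the camera images.
- head: Fixed blue sharpener housing, 110 x 110 mm and 30 mm high, with a low grey motor pod (50 mm wide, 26 mm high, reaching 135 mm from the centre) on its +x side. Origin: centre of the blue block's underside, on the counter; z up. A push of more than about 60 N on the housing or its arbor, directly or through a spacer, damages it.
- seat (a point): Centre of the housing's flat top (z = 30 mm), on which the spacers seat. The upright steel arbor rises in a round dark recess here, on an eccentric carriage: its axis stands 6 to 9 mm away from this point, in any direction; both differ each time and are not reported, but then stay put, so find it by touch or sight.
- ballheight (a point): Point on the housing's centre line (not the arbor's axis), 43.5 mm above its top, at the height of the middles of three brass spring balls, 120 degrees apart, that stick out 1.7 mm from the arbor's shank. Each spacer needs a steady push of roughly 4 to 12 N down over them and drags with 2 to 5 N until its top is past; its own weight does not take it past them.
- noseheight (a point): Point on the housing's centre line (not the arbor's axis), 53 mm above its top, at the height of the arbor's tip. Arbor: straight shank 20 mm in diameter up to 50 mm above the housing's top, then a short chamfer to a flat tip 16 mm in diameter.
- thick: Dark steel spacer ring, thickest: outer diameter 58 mm, bore 22 mm, 24 mm thick, 170 g. Lies flat on the counter. Origin: centre of its underside; z up along the bore.
- middle: Brass spacer ring: outer diameter 50 mm, bore 22 mm, 15 mm thick, 140 g. Lies flat. Origin: centre of its underside; z along the bore.
- thin: Red plastic spacer ring, thinnest: outer diameter 42 mm, bore 22 mm, 9 mm thick, 50 g. Lies flat. Origin: centre of its underside; z along the bore.
- torch: Steel torch with a twist cap, standing, 42 mm diameter, 145 mm high; origin at the foot. Not to be disturbed.
- spanner: Steel spanner, 180 mm long, lying along its x. Not to be disturbed.
- screwdriver: Grey-handled screwdriver, 180 mm long, lying along its x. Not to be disturbed.
- penstand: White ceramic pen stand, 76 mm diameter, 90 mm high, with pens to 157 mm; origin at the foot. Not to be disturbed.
- mug: Blue ceramic mug, 76 mm diameter, 85 mm high; origin at the foot. Not to be disturbed.
- stone: Terracotta-red sharpening stone wheel, 100 mm diameter, 20 mm thick, lying flat. Not to be disturbed.

How it is judged:
By the outcome, as a careful person would: the job done as asked, in the order asked, and still so for the second after the job is handed in, with the robot touching nothing.
It also fails if it takes over 72 s, if anything falls off the work surface, if the arm or the gripper's body presses on something with over 40 N, if the wrist force passes 120 N, or if a joint passes its speed limit or range.

## Working session

There is one attempt and no reset: what is moved stays moved. The work goes in short steps, Python scripts to look and compute and a tool call to move; the robot and the scene stay as the last step left them, time stands still between calls to the robot, and variables do not carry over. Pictures are saved under pics/ and viewed, about 8 in all and at most 12, crops included, and the job is handed in when it is done.

Besides the shell and the picture viewer there is one more tool, called after ">>>" by a JSON object that holds its "fn" and its "kwargs", one argument or row to a line. carry_out: Moves the arm, as the interface text tells. Shift numbers are shares of 0.04 m and turn numbers shares of 4 degrees, none past 1 either way. Its arguments: {"type":"object","properties":{"commands":{"type":"array"},"grip_force":{"type":"number"}},"required":["commands"]}

```bash
ls; mkdir -p pics; cat > h.py <<'E'
import numpy as np, cv2
from plant import telemetry, cams, r
from scipy.spatial.transform import Rotation as R
def cap(name):
    s=telemetry.get_state(); c=cams.capture(name)
    if name=='wrist':
        T=np.eye(4);T[:3,:3]=R.from_euler('xyz',s['eef_rot'],degrees=True).as_matrix();T[:3,3]=s['tcp_pos']
        c['W']=T@np.array(c['mount'])
    else: c['W']=np.linalg.inv(np.array(c['camera_from_world']))
    c['K']=np.array(c['camera_matrix'])
    return c
def ray(c,uv):
    K=c['K'];uv=np.atleast_2d(np.array(uv,float))
    d=np.c_[(uv[:,0]-K[0,2])/K[0,0],(uv[:,1]-K[1,2])/K[1,1]]
    s=d.copy()
    for _ in range(20): s=d/(1+c['k1']*(s**2).sum(1,keepdims=True))
    v=np.c_[s,np.ones(len(s))]@c['W'][:3,:3].T
    return c['W'][:3,3],v
def onz(c,uv,z):
    o,v=ray(c,uv); return o+v*((z-o[2])/v[:,2])[:,None]
def proj(c,P):
    P=np.atleast_2d(P);M=np.linalg.inv(c['W']);q=P@M[:3,:3].T+M[:3,3]
    s=q[:,:2]/q[:,2:];s=s*(1+c['k1']*(s**2).sum(1,keepdims=True))
    return s*[c['K'][0,0],c['K'][1,1]]+c['K'][:2,2]
def save(n,img): cv2.imwrite('pics/'+n,cv2.cvtColor(img,cv2.COLOR_RGB2BGR))
E
python3 - <<'E'
from h import *
import pickle
for n in ['scene','side','wrist']:
    c=cap(n);save(n+'0.png',c['frame']);pickle.dump(c,open(n+'0.pkl','wb'));print(n,c['W'].round(3).tolist(),c['k1'],c['K'][0,0])
print(telemetry.get_state())
E
```

```text
pics
scene [[0.802, 0.48, -0.354, 1.035], [0.597, -0.628, 0.499, -0.701], [0.017, -0.612, -0.791, 1.111], [0.0, 0.0, 0.0, 1.0]] 0.03037950638433233 623.3290095259582
side [[0.835, -0.357, 0.418, 0.085], [-0.55, -0.557, 0.622, -0.831], [0.011, -0.75, -0.662, 0.881], [0.0, 0.0, 0.0, 1.0]] -0.030498520700358547 539.6208206262778
wrist [[-1.0, -0.0, -0.001, 0.675], [-0.0, 0.953, 0.302, -0.083], [0.001, 0.302, -0.953, 0.384], [0.0, 0.0, 0.0, 1.0]] -0.01799267691341534 333.9781431653728
{'time_s': 0.15, 'joints': array([ 1.65059518e+01,  2.05820145e+01,  6.47353654e-01, -1.48349765e-02,
       -7.01361862e+01, -1.65074944e+01]), 'qd': array([-0.08275207, -0.12787311,  0.15373617,  0.15775546,  0.07629701,
        0.05364011]), 'joint_torque': array([ 1.39394037e-04, -5.83274567e+01,  2.93289685e+01,  7.00122759e+00,
        8.75052094e-03, -9.76538854e-05]), 'tcp_pos': array([ 6.74667834e-01, -3.13717872e-05,  2.47848793e-01]), 'eef_rot': array([ 1.79928110e+02, -6.75944757e-03, -9.00065877e+01]), 'contact_force': array([0.16013894, 0.1893847 , 0.15403252]), 'moment': array([0.00792122, 0.02997117, 0.00272372]), 'gripper_width': 0.08772437466647855}
```

View pics/scene0.png

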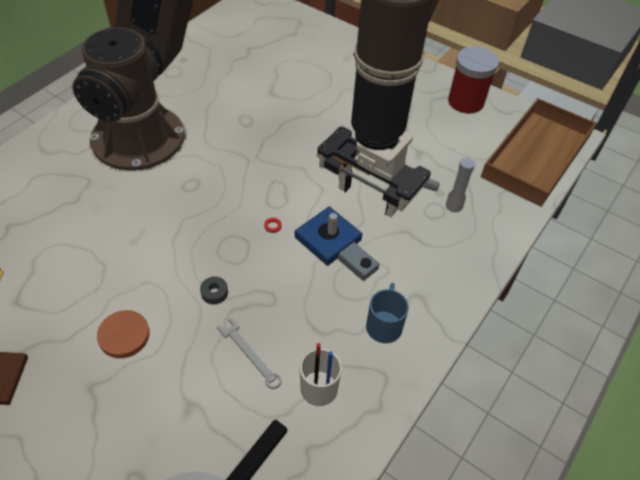

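View pics/side0.png

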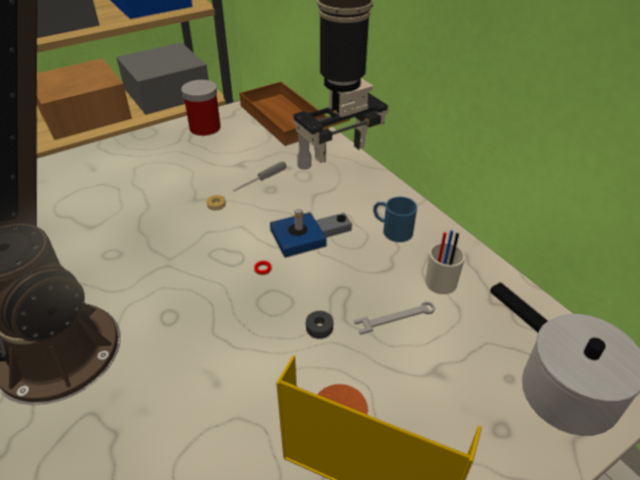

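View pics/wrist0.png

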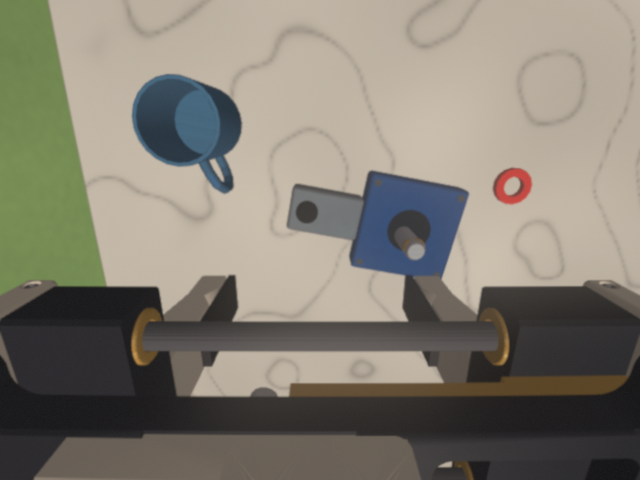

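```bash
python3 - <<'E'
from h import *
import pickle
C={n:pickle.load(open(n+'0.pkl','rb')) for n in ['scene','side','wrist']}
def p(t,n,uv,z): print(t,n,onz(C[n],uv,z).round(4).tolist())
p('thick','scene',[214,288],.024);p('thick','side',[319,322],.024)
p('mid','side',[216,201],.015)
for n in C:
    hsv=cv2.cvtColor(C[n]['frame'],cv2.COLOR_RGB2HSV)
    for t,lo,hi,z in [('red',(0,170,120),(6,255,255),.009),('blue',(108,150,40),(122,255,255),.03)]:
        m=cv2.inRange(hsv,lo,hi)
        cs,_=cv2.findContours(m,cv2.RETR_EXTERNAL,cv2.CHAIN_APPROX_NONE)
        for k in sorted(cs,key=cv2.contourArea)[-3:]:
            if cv2.contourArea(k)>80:
                b=cv2.minAreaRect(k)
                print(n,t,cv2.contourArea(k),[round(x) for x in b[0]],onz(C[n],b[0],z).round(4).tolist(), onz(C[n],cv2.boxPoints(b),z).round(3).tolist() if t=='blue' else '')
p('tip','scene',[334,217],.083);p('tip','side',[299,212],.083);p('tip','wrist',[416,250],.083)
p('corners','wrist',[[370,172],[467,190],[446,277],[351,266]],.03)
p('mug','wrist',[[188,120]],.085);p('torch','scene',[456,205],0);p('torch','side',[304,163],0);p('sdriver','side',[[235,190],[285,166]],.01);p('spanner','side',[[365,327],[430,308]],.003)
p('pens','side',[443,285],0);p('pens','scene',[320,392],0)
E
```

```text
thick scene [[0.4734, -0.2355, 0.024]]
thick side [[0.4682, -0.2429, 0.024]]
mid side [[0.4648, 0.2459, 0.015]]
scene red 141.0 [272, 225] [[0.4571, -0.0217, 0.009]] 
scene blue 565.0 [328, 235] [[0.5821, 0.0178, 0.03]] [[0.519, -0.024, 0.03], [0.539, 0.108, 0.03], [0.645, 0.059, 0.03], [0.622, -0.065, 0.03]]
side red 145.0 [262, 267] [[0.4535, -0.0281, 0.009]] 
side blue 810.5 [151, 8] [[0.8088, 1.6967, 0.03]] [[0.694, 1.911, 0.03], [1.004, 1.71, 0.03], [0.916, 1.498, 0.03], [0.627, 1.685, 0.03]]
tip scene [[0.5868, 0.03, 0.083]]
tip side [[0.5809, 0.0183, 0.083]]
tip wrist [[0.5823, 0.0296, 0.083]]
corners wrist [[0.622, -0.0381, 0.03], [0.517, -0.0191, 0.03], [0.5279, 0.083, 0.03], [0.639, 0.069, 0.03]]
mug wrist [[0.7871, -0.0891, 0.085]]
torch scene [[0.7582, 0.2943, 0.0]]
torch side [[0.7616, 0.2914, 0.0]]
sdriver side [[0.5302, 0.2686, 0.01], [0.7004, 0.2948, 0.01]]
spanner side [[0.5501, -0.291, 0.003], [0.6975, -0.3253, 0.003]]
pens side [[0.7695, -0.2885, -0.0]]
pens scene [[0.7767, -0.2791, 0.0]]
```

>>> {"fn": "carry_out", "kwargs": {
  "commands": [-0.8,0,0.5,0,-1,-0.8,0,0.5,0,-1,-0.7,0,0.5,0,-1,0,0,0,0,-1,0,0,0,0,-1]
}}

```text
time_s: 0.65
tcp_pos: [0.5827, 0.0002, 0.3094]
eef_rot: [-179.9, 0.0, -90.0]
contact_force: [-0.3, -0.1, -0.8]
gripper_width: 0.0874
```

```bash
python3 - <<'E'
from h import *
import pickle
c=cap('wrist');save('w1.png',c['frame']);pickle.dump(c,open('w1.pkl','wb'));s=telemetry.get_state();print(s['tcp_pos'],s['eef_rot'],s['contact_force'],c['W'].round(3).tolist())
print(proj(c,[[.5825,.0296,.083],[.582,.0175,.03]]))
f=cv2.resize(c['frame'][120:320,220:440],None,fx=3,fy=3,interpolation=cv2.INTER_CUBIC);save('w1c.png',f[:600])
E
```

```text
[5.82900097e-01 1.11720216e-04 3.08412788e-01] [-1.79996462e+02  2.00035332e-02 -8.99916273e+01] [0.44651651 0.28357419 0.93144645] [[-1.0, -0.001, 0.002, 0.583], [-0.001, 0.953, 0.303, -0.083], [-0.002, 0.303, -0.953, 0.446], [0.0, 0.0, 0.0, 1.0]]
[[320.81700603 230.64068444]
 [321.20745993 209.29004413]]
```

View pics/w1c.png

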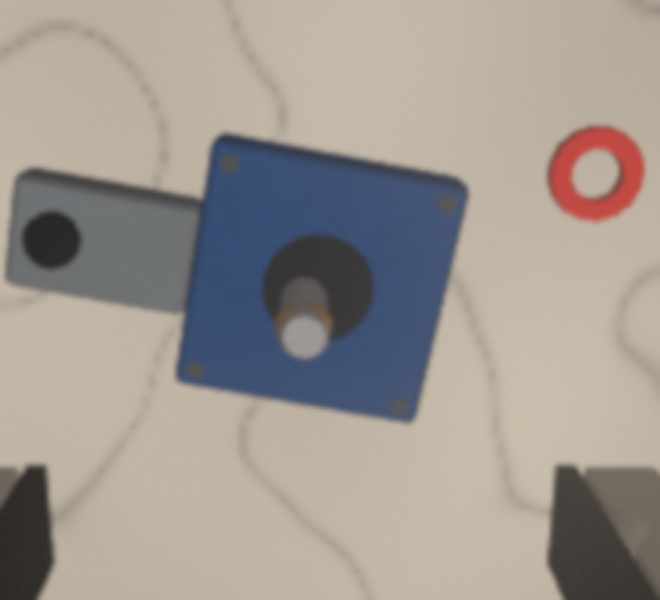

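>>> {"fn": "carry_out", "kwargs": {
  "commands": [-0.35,-0.84,-0.19,0,-1,-0.35,-0.84,-0.19,0,-1,-0.35,-0.84,-0.19,0,-1,-0.35,-0.84,-0.19,0,-1,-0.35,-0.84,-0.19,0,-1,-0.35,-0.84,-0.19,0,-1,-0.35,-0.84,-0.19,0,-1,-0.35,-0.84,-0.19,0,-1]
}}

```text
time_s: 1.5
tcp_pos: [0.4704, -0.2702, 0.246]
eef_rot: [179.9, 0.0, -90.0]
contact_force: [0.9, -0.3, -0.1]
gripper_width: 0.0875
```

>>> {"fn": "carry_out", "kwargs": {
  "commands": [0,0,0,0,-1,0,0,0,0,-1]
}}

```text
time_s: 1.7
tcp_pos: [0.4706, -0.2697, 0.2462]
eef_rot: [179.8, 0.0, -90.1]
contact_force: [0.5, 0.1, 1.2]
gripper_width: 0.0878
```

```bash
cat >> h.py <<'E'
def blob(c,m,uv,z,box=45):
    k=np.zeros_like(m);u,v=map(int,uv);k[v-box:v+box,u-box:u+box]=255;m=m&k
    cs,_=cv2.findContours(m,cv2.RETR_EXTERNAL,cv2.CHAIN_APPROX_NONE);q=max(cs,key=cv2.contourArea)
    P=onz(c,q[:,0,:],z)
    (x,y),rad=cv2.minEnclosingCircle(P[:,:2].astype(np.float32)*1000)
    e=cv2.fitEllipse(P[:,:2].astype(np.float32)*1000)
    return np.round([x,y,rad*2],2),np.round(e[0],2),np.round(e[1],1),q[:,0].mean(0).round(1)
E
python3 - <<'E'
from h import *
import pickle
c=pickle.load(open('w1.pkl','rb'));hsv=cv2.cvtColor(c['frame'],cv2.COLOR_RGB2HSV)
print(hsv[232,321],c['frame'][225:241,321].tolist())
g=c['frame'].min(2)
print('tip',blob(c,cv2.inRange(g,125,255),(321,232),.083,13))
print('blue+tip block',)
m=cv2.inRange(hsv,(105,110,30),(125,255,255));
q=max(cv2.findContours(m,cv2.RETR_EXTERNAL,cv2.CHAIN_APPROX_NONE)[0],key=cv2.contourArea);b=cv2.minAreaRect((onz(c,q[:,0],.03)[:,:2]*1000).astype(np.float32));print(b)
print('red',blob(c,cv2.inRange(hsv,(0,150,90),(8,255,255))|cv2.inRange(hsv,(172,150,90),(180,255,255)),(418,178),.009,30))
c=cap('wrist');save('w2.png',c['frame']);pickle.dump(c,open('w2.pkl','wb'));s=telemetry.get_state();print(s['tcp_pos'],s['eef_rot'])
uv=proj(c,[.471,-.239,.024])[0];print(uv)
g=c['frame'].max(2);print('thick',blob(c,cv2.inRange(g,0,95),uv,.024))
save('w2c.png',cv2.resize(c['frame'][80:330,170:470],None,fx=2,fy=2))
E
```

```text
[ 13  11 156] [[127, 122, 119], [146, 142, 139], [155, 151, 148], [157, 154, 150], [156, 152, 148], [155, 151, 148], [156, 152, 149], [156, 152, 149], [156, 152, 149], [155, 152, 148], [156, 152, 148], [157, 153, 149], [155, 151, 147], [145, 141, 140], [116, 116, 126], [78, 90, 117]]
tip (array([582.29,  31.23,  15.93]), array([582.32,  31.31]), array([14.8, 15. ]), array([321., 232.]))
blue+tip block
((580.1011352539062, 23.890640258789062), (104.3238296508789, 97.51679229736328), 79.96467590332031)
red (array([455.12, -19.96,  38.55]), array([455.1 , -20.11]), array([37. , 37.5]), array([418.5, 177.4]))
[ 0.47109088 -0.26905587  0.24671498] [ 1.79895147e+02  2.40622363e-02 -9.00630659e+01]
[319.49866634 232.84356706]
thick (array([ 470.34, -238.58,   59.23]), array([ 470.47, -238.62]), array([53.9, 58.7]), array([320. , 232.5]))
```

View pics/w2c.png

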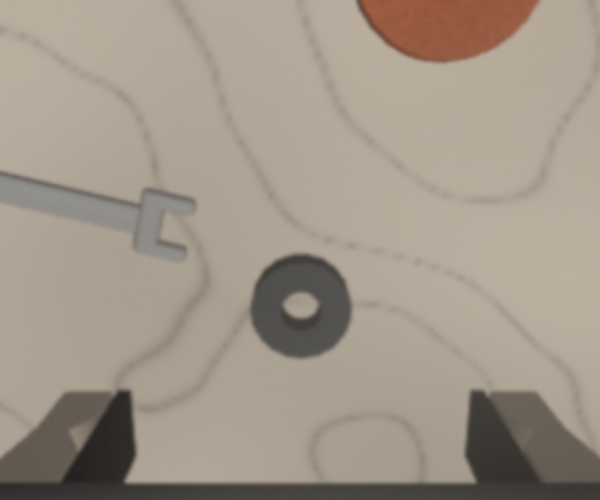

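>>> {"fn": "carry_out", "kwargs": {
  "commands": [0,0.4,-0.9,0,-1,0,0.42,-0.9,0,-1,0,0,-0.9,0,-1,0,0,-0.9,0,-1,0,0,-0.9,0,-1,0,0,-0.5,0,-1,0,0,-0.3,0,-1,0,0,0,0,-1]
}}

```text
time_s: 2.55
tcp_pos: [0.4707, -0.2352, 0.0343]
eef_rot: [179.8, 0.0, -89.9]
contact_force: [0.0, -0.1, -0.3]
gripper_width: 0.0874
```

>>> {"fn": "carry_out", "kwargs": {
  "commands": [0,0,-0.2,0,-1,0,0,0,0,0.3,0,0,0,0,1,0,0,0,0,1,0,0,0,0,1,0,0,0,0,1,0,0,0,0,1,0,0,0,0,1],
  "grip_force": 35
}}

```text
time_s: 3.35
tcp_pos: [0.471, -0.2361, 0.0283]
eef_rot: [-180.0, -0.0, -90.0]
contact_force: [-1.5, 0.9, 7.0]
gripper_width: 0.0572
```

```bash
python3 - <<'E'
from h import *
s=telemetry.get_state();print(s['tcp_pos'],s['contact_force'],s['gripper_width'])
E
```

```text
[ 0.47103954 -0.23612901  0.02825211] [-1.50213453  0.87803337  6.95933334] 0.05723695360163695
```

>>> {"fn": "carry_out", "kwargs": {
  "commands": [0,0,0.5,0,1,0,0,1,0,1,0,0,1,0,1,0,0,1,0,1,0,0,1,0,1,0,0,0,0,1]
}}

```text
time_s: 3.95
tcp_pos: [0.4738, -0.2368, 0.2135]
eef_rot: [-179.5, -0.1, -90.0]
contact_force: [1.3, 0.1, -1.4]
gripper_width: 0.0581
```

```bash
python3 - <<'E'
from h import *
import pickle
c=cap('wrist');save('w3.png',c['frame']);pickle.dump(c,open('w3.pkl','wb'));s=telemetry.get_state();print(s['tcp_pos'],s['eef_rot'],s['contact_force'],s['gripper_width'])
t=s['tcp_pos'];print(proj(c,[t+[0,0,-.004],t+[0,-.029,-.004],t+[.029,0,-.004],t+[-.029,0,-.004],t+[0,-.011,-.004]]))
save('w3c.png',cv2.resize(c['frame'][200:400,170:470],None,fx=2,fy=2))
E
```

```text
[ 0.47239023 -0.2362084   0.21043735] [-1.79665579e+02 -3.80427614e-02 -8.99977721e+01] [-0.57958611  0.50871498 -2.60471994] 0.058041472232702125
[[323.64087871 308.01522868]
 [323.93377141 251.98440125]
 [263.94438156 307.60387499]
 [383.52339213 308.34097641]
 [323.7485909  287.50414752]]
```

View pics/w3c.png

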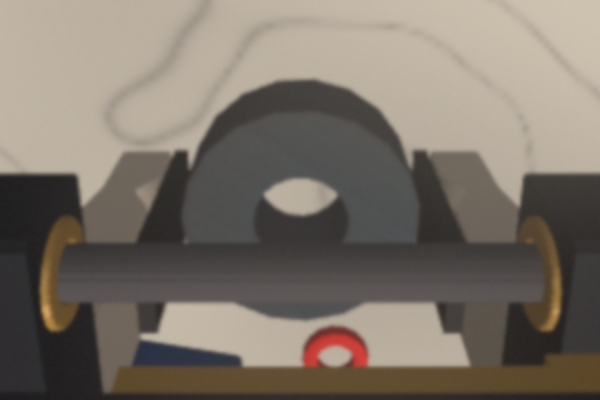

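>>> {"fn": "carry_out", "kwargs": {
  "commands": [0.35,0.84,-0.22,0,1,0.35,0.84,-0.22,0,1,0.35,0.84,-0.22,0,1,0.35,0.84,-0.22,0,1,0.35,0.84,-0.22,0,1,0.35,0.84,-0.22,0,1,0.35,0.84,-0.22,0,1,0.33,0.81,-0.22,0,1]
}}

```text
time_s: 4.8
tcp_pos: [0.5815, 0.0329, 0.1351]
eef_rot: [179.8, -0.0, -90.0]
contact_force: [-0.2, 0.0, -2.2]
gripper_width: 0.0581
```

>>> {"fn": "carry_out", "kwargs": {
  "commands": [0,0,-0.2,0,1,0,0,0,0,1,0,0,0,0,1]
}}

```text
time_s: 5.1
tcp_pos: [0.5811, 0.0309, 0.1282]
eef_rot: [179.9, -0.0, -90.0]
contact_force: [-0.1, -1.3, -1.0]
gripper_width: 0.0579
```

```bash
python3 - <<'E'
from h import *
import pickle
c=cap('wrist');save('w4.png',c['frame']);s=telemetry.get_state();print(s['tcp_pos'],s['eef_rot'],s['contact_force'],s['moment'],s['gripper_width'])
d=cap('side');save('s4.png',d['frame'])
t=np.array([.5823,.0315,.09]);u,v=proj(d,t)[0].astype(int);print(u,v)
a=cv2.resize(c['frame'][200:400,170:470],None,fx=2,fy=2);b=cv2.resize(d['frame'][v-50:v+50,u-50:u+50],(400,400),interpolation=cv2.INTER_CUBIC)
save('w4c.png',np.hstack([a,b])[:, :1000] if 0 else cv2.resize(np.hstack([a,b]),(800,320)))
E
```

```text
[0.5815346  0.03075137 0.12888324] [ 1.79928794e+02 -2.76118183e-02 -9.00419992e+01] [-0.00304667 -0.48985562 -1.3974348 ] [ 0.01849268 -0.02773815  0.01873295] 0.058161718013429196
296 206
```

View pics/w4c.png

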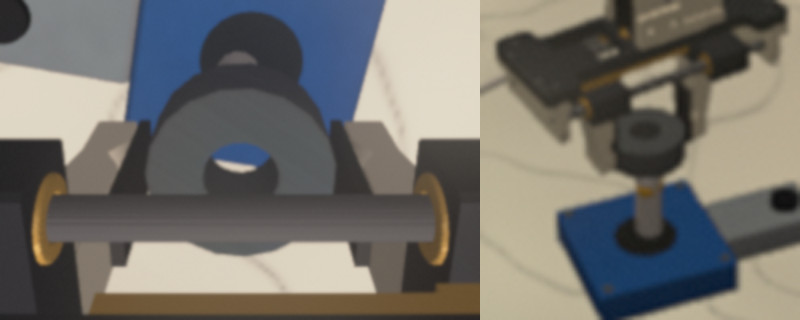

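>>> {"fn": "carry_out", "kwargs": {
  "commands": [0,0,-0.1,0,1,0,0,-0.1,0,1,0,0,-0.1,0,1,0,0,-0.05,0,1,0,0,0,0,1]
}}

```text
time_s: 5.7
tcp_pos: [0.5819, 0.0314, 0.1149]
eef_rot: [180.0, -0.0, -90.0]
contact_force: [-0.3, -0.5, -1.8]
gripper_width: 0.0581
```

>>> {"fn": "carry_out", "kwargs": {
  "commands": [0,0,-0.05,0,1,0,0,-0.05,0,1,0,0,0,0,1]
}}

```text
time_s: 6.0
tcp_pos: [0.582, 0.0316, 0.1111]
eef_rot: [180.0, -0.0, -90.0]
contact_force: [-0.4, -0.8, -1.8]
gripper_width: 0.0574
```

>>> {"fn": "carry_out", "kwargs": {
  "commands": [0,0,-0.05,0,1,0,0,0,0,1]
}}

```text
time_s: 6.2
tcp_pos: [0.5821, 0.0316, 0.1091]
eef_rot: [180.0, -0.0, -90.0]
contact_force: [-0.1, -0.2, -1.3]
gripper_width: 0.0579
```

>>> {"fn": "carry_out", "kwargs": {
  "commands": [0,0,-0.05,0,1,0,0,0,0,1]
}}

```text
time_s: 6.4
tcp_pos: [0.582, 0.0315, 0.1071]
eef_rot: [180.0, -0.0, -90.0]
contact_force: [0.3, -0.3, -1.5]
gripper_width: 0.0577
```

>>> {"fn": "carry_out", "kwargs": {
  "commands": [0,0,-0.05,0,1,0,0,0,0,1]
}}

```text
time_s: 6.6
tcp_pos: [0.582, 0.0314, 0.1051]
eef_rot: [180.0, -0.0, -90.0]
contact_force: [0.4, -0.6, -2.2]
gripper_width: 0.0579
```

>>> {"fn": "carry_out", "kwargs": {
  "commands": [0,0,-0.05,0,1,0,0,0,0,1]
}}

```text
time_s: 6.8
tcp_pos: [0.5821, 0.0312, 0.1033]
eef_rot: [180.0, -0.0, -90.0]
contact_force: [-0.4, -4.2, -1.2]
gripper_width: 0.0579
```

>>> {"fn": "carry_out", "kwargs": {
  "commands": [0,0,-0.05,0,1,0,0,0,0,1]
}}

```text
time_s: 7.0
tcp_pos: [0.5823, 0.0313, 0.1014]
eef_rot: [-180.0, -0.0, -90.0]
contact_force: [0.1, -3.9, -0.2]
gripper_width: 0.0578
```

>>> {"fn": "carry_out", "kwargs": {
  "commands": [0,-0.015,-0.03,0,1,0,0,-0.02,0,1,0,0,0,0,1]
}}

```text
time_s: 7.3
tcp_pos: [0.5824, 0.0311, 0.0996]
eef_rot: [-180.0, 0.0, -90.0]
contact_force: [-0.7, -2.1, 2.9]
gripper_width: 0.0581
```

>>> {"fn": "carry_out", "kwargs": {
  "commands": [0,0,-0.05,0,1,0,0,0,0,1]
}}

```text
time_s: 7.5
tcp_pos: [0.5823, 0.031, 0.0973]
eef_rot: [-180.0, 0.0, -90.0]
contact_force: [0.0, -2.8, 0.6]
gripper_width: 0.058
```

>>> {"fn": "carry_out", "kwargs": {
  "commands": [0,0,-0.05,0,1,0,0,0,0,1]
}}

```text
time_s: 7.7
tcp_pos: [0.5823, 0.031, 0.0951]
eef_rot: [-180.0, 0.0, -90.0]
contact_force: [1.5, -2.9, -0.1]
gripper_width: 0.0578
```

>>> {"fn": "carry_out", "kwargs": {
  "commands": [0,-0.01,-0.1,0,1,0,0,-0.1,0,1,0,0,0,0,1]
}}

```text
time_s: 8.0
tcp_pos: [0.5821, 0.0308, 0.0866]
eef_rot: [180.0, 0.0, -90.0]
contact_force: [2.2, -1.5, -4.4]
gripper_width: 0.0575
```

>>> {"fn": "carry_out", "kwargs": {
  "commands": [0,0,-0.1,0,1,0,0,-0.1,0,1,0,0,-0.1,0,1,0,0,0,0,1]
}}

```text
time_s: 8.4
tcp_pos: [0.5815, 0.0307, 0.0743]
eef_rot: [179.9, -0.0, -90.0]
contact_force: [0.2, 0.2, -2.1]
gripper_width: 0.0579
```

>>> {"fn": "carry_out", "kwargs": {
  "commands": [0,0,-0.1,0,1,0,0,-0.1,0,1,0,0,0,0,1]
}}

```text
time_s: 8.7
tcp_pos: [0.5816, 0.0305, 0.0665]
eef_rot: [179.9, -0.0, -90.0]
contact_force: [0.2, 0.1, -2.1]
gripper_width: 0.0579
```

>>> {"fn": "carry_out", "kwargs": {
  "commands": [0,0,-0.1,0,1,0,0,-0.05,0,1,0,0,0,0,1]
}}

```text
time_s: 9.0
tcp_pos: [0.582, 0.0305, 0.061]
eef_rot: [180.0, -0.0, -90.0]
contact_force: [-0.0, -0.5, -2.3]
gripper_width: 0.0576
```

>>> {"fn": "carry_out", "kwargs": {
  "commands": [0,0,-0.025,0,1,0,0,0,0,1]
}}

```text
time_s: 9.2
tcp_pos: [0.5822, 0.0306, 0.0604]
eef_rot: [-180.0, 0.0, -90.0]
contact_force: [-0.9, -0.1, -2.1]
gripper_width: 0.0576
```

>>> {"fn": "carry_out", "kwargs": {
  "commands": [0,0,-0.025,0,1,0,0,0,0,1]
}}

```text
time_s: 9.4
tcp_pos: [0.5822, 0.0306, 0.0593]
eef_rot: [-180.0, 0.0, -90.0]
contact_force: [0.2, -0.5, -1.6]
gripper_width: 0.0576
```

>>> {"fn": "carry_out", "kwargs": {
  "commands": [0,0,-0.025,0,1,0,0,0,0,1]
}}

```text
time_s: 9.6
tcp_pos: [0.5822, 0.0306, 0.0584]
eef_rot: [-180.0, -0.0, -90.0]
contact_force: [0.2, 0.1, -1.5]
gripper_width: 0.058
```

>>> {"fn": "carry_out", "kwargs": {
  "commands": [0,0,-0.02,0,1,0,0,0,0,1]
}}

```text
time_s: 9.8
tcp_pos: [0.5822, 0.0306, 0.0583]
eef_rot: [-180.0, -0.0, -90.0]
contact_force: [-2.3, 0.4, 6.3]
gripper_width: 0.0579
```

>>> {"fn": "carry_out", "kwargs": {
  "commands": [0,0,-0.02,0,1,0,0,0,0,1]
}}

```text
time_s: 10.0
tcp_pos: [0.5823, 0.0306, 0.0583]
eef_rot: [-180.0, -0.0, -90.0]
contact_force: [-5.8, 0.9, 12.9]
gripper_width: 0.058
```

>>> {"fn": "carry_out", "kwargs": {
  "commands": [0,0,-0.015,0,1,0,0,0,0,1]
}}

```text
time_s: 10.2
tcp_pos: [0.5823, 0.0306, 0.0582]
eef_rot: [-180.0, -0.0, -90.0]
contact_force: [-7.0, 1.3, 16.6]
gripper_width: 0.0579
```

>>> {"fn": "carry_out", "kwargs": {
  "commands": [0,0,0.03,0,-1,0,0,0,0,-1,0,0,0,0,-1,0,0,0,0,-1,0,0,0.3,0,-1,0,0,0.5,0,-1]
}}

```text
time_s: 10.8
tcp_pos: [0.5814, 0.0302, 0.0889]
eef_rot: [179.8, -0.1, -90.0]
contact_force: [1.3, 0.1, -0.1]
gripper_width: 0.0876
```

>>> {"fn": "carry_out", "kwargs": {
  "commands": [0,0,1,0,-1,0,0,1,0,-1,0,0,1,0,-1,-0.6,0.9,0.7,0,-1,-0.6,0.9,0,0,-1,-0.6,0.9,0,0,-1,-0.6,0.9,0,0,-1,-0.53,0.96,0,0,-1]
}}

```text
time_s: 11.6
tcp_pos: [0.4644, 0.2128, 0.2377]
eef_rot: [-179.9, 0.1, -90.0]
contact_force: [0.4, 1.0, 0.3]
gripper_width: 0.0874
```

>>> {"fn": "carry_out", "kwargs": {
  "commands": [0,0,0,0,-1,0,0,0,0,-1]
}}

```text
time_s: 11.8
tcp_pos: [0.4652, 0.2128, 0.2374]
eef_rot: [-180.0, 0.0, -89.8]
contact_force: [0.6, -0.3, 0.2]
gripper_width: 0.0877
```

```bash
python3 - <<'E'
from h import *
import pickle
c=cap('wrist');save('w5.png',c['frame']);pickle.dump(c,open('w5.pkl','wb'));s=telemetry.get_state();print(s['tcp_pos'],s['eef_rot'],s['contact_force'])
uv=proj(c,[.465,.246,.015])[0];print(uv)
hsv=cv2.cvtColor(c['frame'],cv2.COLOR_RGB2HSV)
m=cv2.inRange(hsv,(8,85,50),(30,255,255))
print('mid',blob(c,m,uv,.015))
v,u=int(uv[1]),int(uv[0])
d=cap('side')['frame'][150:290,180:380]
save('w5c.png',np.hstack([cv2.resize(c['frame'][80:330,200:440],(400,417)),cv2.resize(d,(400,417)) if 0 else cv2.resize(d,(400,417))]))
E
```

```text
[0.46560977 0.21209261 0.23716774] [-1.79970619e+02  1.77120942e-02 -8.99310317e+01] [0.80382966 0.02976075 0.34776449]
[320.5724085  234.90248308]
mid (array([464.43, 254.98,  50.72]), array([464.81, 255.1 ]), array([47.5, 49.6]), array([320.6, 242. ]))
```

View pics/w5c.png

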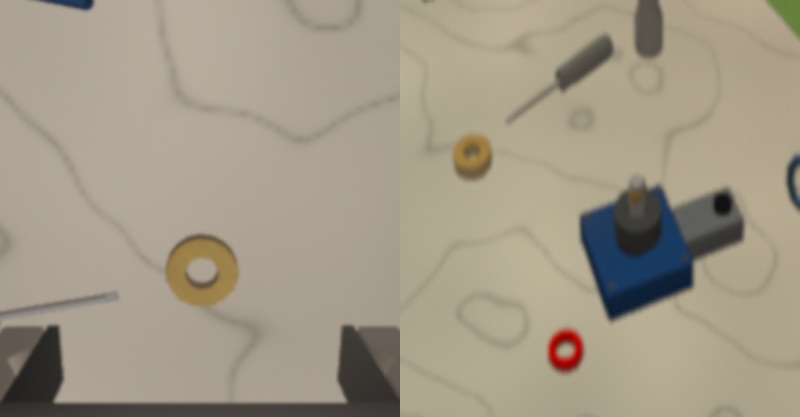

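>>> {"fn": "carry_out", "kwargs": {
  "commands": [0,0.5,-0.8,0,-0.41,0,0.5,-0.8,0,-0.41,0,0,-0.9,0,-0.41,0,0,-0.9,0,-0.41,0,0,-0.9,0,-0.41,0,0,-0.6,0,-0.41,0,0,-0.4,0,-0.41,0,0,0,0,-0.41]
}}

```text
time_s: 12.7
tcp_pos: [0.4661, 0.2502, 0.0234]
eef_rot: [179.9, -0.1, -90.1]
contact_force: [0.1, -0.3, -0.1]
gripper_width: 0.0621
```

>>> {"fn": "carry_out", "kwargs": {
  "commands": [0,0,0,0,1,0,0,0,0,1,0,0,0,0,1,0,0,0,0,1,0,0,0,0,1,0,0,0,0,1],
  "grip_force": 35
}}

```text
time_s: 13.3
tcp_pos: [0.4657, 0.2519, 0.0246]
eef_rot: [-180.0, 0.0, -90.0]
contact_force: [-0.4, -0.5, -0.6]
gripper_width: 0.0487
```

>>> {"fn": "carry_out", "kwargs": {
  "commands": [0,0,0.5,0,1,0,0,1,0,1,0,0,1,0,1,0,0,1,0,1,0,0,0,0,1]
}}

```text
time_s: 13.8
tcp_pos: [0.4681, 0.2541, 0.1704]
eef_rot: [-179.6, 0.4, -89.9]
contact_force: [0.4, 0.1, -1.0]
gripper_width: 0.0492
```

>>> {"fn": "carry_out", "kwargs": {
  "commands": [0.5,-0.94,0,0,1,0.5,-0.94,0,0,1,0.5,-0.94,0,0,1,0.5,-0.94,-0.2,0,1,0.5,-0.94,-0.2,0,1,0.43,-0.96,-0.2,0,1,0,0,-0.2,0,1,0,0,0,0,1]
}}

```text
time_s: 14.6
tcp_pos: [0.5818, 0.0241, 0.1304]
eef_rot: [179.8, -0.0, -90.2]
contact_force: [-0.1, -0.6, -0.4]
gripper_width: 0.0494
```

>>> {"fn": "carry_out", "kwargs": {
  "commands": [0,0,0,0,1]
}}

```text
time_s: 14.7
tcp_pos: [0.5824, 0.0258, 0.1321]
eef_rot: [179.9, -0.0, -90.0]
contact_force: [0.1, -0.0, -0.9]
gripper_width: 0.049
```

```bash
python3 - <<'E'
from h import *
import pickle
c=cap('wrist');save('w6.png',c['frame']);s=telemetry.get_state();print(s['tcp_pos'],s['eef_rot'],s['contact_force'],s['moment'],s['gripper_width'])
d=cap('side');save('s6.png',d['frame']);e=cap('scene')['frame']
a=cv2.resize(c['frame'][200:340,200:440],(480,280));b=cv2.resize(d['frame'][150:250,250:350],(280,280),interpolation=cv2.INTER_CUBIC)
save('w6c.png',np.hstack([a,b]))
E
```

```text
[0.58268372 0.02630358 0.1326008 ] [ 1.79996017e+02 -4.04831348e-04 -8.99403187e+01] [-0.28363976  0.51387274 -1.58561021] [ 0.00523123 -0.01496065 -0.00856967] 0.049227517267826565
```

View pics/w6c.png

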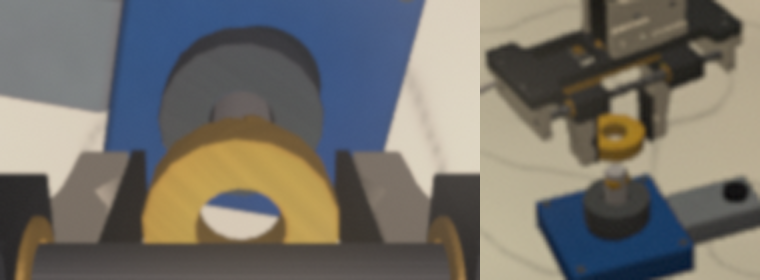

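>>> {"fn": "carry_out", "kwargs": {
  "commands": [0,0,-0.2,0,1,0,0,-0.2,0,1,0,0,-0.1,0,1,0,0,0,0,1]
}}

```text
time_s: 15.25
tcp_pos: [0.5822, 0.0255, 0.1114]
eef_rot: [179.9, -0.0, -90.0]
contact_force: [0.6, 1.1, -1.0]
gripper_width: 0.0488
```

>>> {"fn": "carry_out", "kwargs": {
  "commands": [0,0,-0.05,0,1,0,0,-0.05,0,1,0,0,0,0,1]
}}

```text
time_s: 15.55
tcp_pos: [0.5828, 0.0254, 0.1083]
eef_rot: [180.0, -0.0, -90.0]
contact_force: [0.7, 0.2, -2.6]
gripper_width: 0.049
```

>>> {"fn": "carry_out", "kwargs": {
  "commands": [0,0,-0.05,0,1,0,0,0,0,1]
}}

```text
time_s: 15.75
tcp_pos: [0.5828, 0.0254, 0.1064]
eef_rot: [180.0, -0.0, -90.0]
contact_force: [-0.1, -0.0, -1.3]
gripper_width: 0.0489
```

>>> {"fn": "carry_out", "kwargs": {
  "commands": [0,0,-0.05,0,1,0,0,0,0,1]
}}

```text
time_s: 15.95
tcp_pos: [0.5828, 0.0255, 0.1043]
eef_rot: [180.0, -0.0, -90.0]
contact_force: [-0.7, 1.0, -2.0]
gripper_width: 0.049
```

>>> {"fn": "carry_out", "kwargs": {
  "commands": [0,0,-0.05,0,1,0,0,0,0,1]
}}

```text
time_s: 16.15
tcp_pos: [0.5827, 0.0255, 0.1023]
eef_rot: [180.0, -0.0, -90.0]
contact_force: [-0.2, 0.2, -1.5]
gripper_width: 0.0486
```

>>> {"fn": "carry_out", "kwargs": {
  "commands": [0,0,-0.05,0,1,0,0,0,0,1]
}}

```text
time_s: 16.35
tcp_pos: [0.5824, 0.0253, 0.1002]
eef_rot: [179.9, -0.0, -90.0]
contact_force: [-1.5, 0.1, -1.7]
gripper_width: 0.0492
```

>>> {"fn": "carry_out", "kwargs": {
  "commands": [0,0,-0.05,0,1,0,0,0,0,1]
}}

```text
time_s: 16.55
tcp_pos: [0.5824, 0.0254, 0.0983]
eef_rot: [180.0, -0.0, -90.0]
contact_force: [-2.6, -0.5, -0.7]
gripper_width: 0.0489
```

>>> {"fn": "carry_out", "kwargs": {
  "commands": [0,0,-0.05,0,1,0,0,0,0,1]
}}

```text
time_s: 16.75
tcp_pos: [0.5826, 0.0255, 0.0963]
eef_rot: [180.0, -0.0, -90.0]
contact_force: [-3.5, 0.3, -0.0]
gripper_width: 0.0492
```

>>> {"fn": "carry_out", "kwargs": {
  "commands": [0,0,-0.05,0,1,0,0,0,0,1]
}}

```text
time_s: 16.95
tcp_pos: [0.5826, 0.0254, 0.0941]
eef_rot: [180.0, -0.0, -90.0]
contact_force: [-3.5, 0.1, -1.6]
gripper_width: 0.0487
```

Small relief in −x, then continue down.

>>> {"fn": "carry_out", "kwargs": {
  "commands": [-0.015,0,-0.1,0,1,0,0,-0.1,0,1,0,0,0,0,1]
}}

```text
time_s: 17.25
tcp_pos: [0.5823, 0.0255, 0.0859]
eef_rot: [180.0, -0.0, -90.0]
contact_force: [0.2, -2.4, -3.8]
gripper_width: 0.0487
```

>>> {"fn": "carry_out", "kwargs": {
  "commands": [0,0,-0.05,0,1,0,0,-0.05,0,1,0,0,0,0,1]
}}

```text
time_s: 17.55
tcp_pos: [0.5821, 0.0254, 0.0819]
eef_rot: [180.0, -0.0, -90.0]
contact_force: [-1.1, -1.8, -3.9]
gripper_width: 0.0493
```

>>> {"fn": "carry_out", "kwargs": {
  "commands": [0,0,-0.025,0,1,0,0,-0.025,0,1,0,0,0,0,1]
}}

```text
time_s: 17.85
tcp_pos: [0.5823, 0.0256, 0.0802]
eef_rot: [180.0, 0.0, -90.0]
contact_force: [-0.5, -0.9, -2.7]
gripper_width: 0.0492
```

>>> {"fn": "carry_out", "kwargs": {
  "commands": [0,0,-0.025,0,1,0,0,0,0,1]
}}

```text
time_s: 18.05
tcp_pos: [0.5825, 0.0257, 0.0795]
eef_rot: [-180.0, 0.0, -90.0]
contact_force: [-1.3, -1.3, -1.9]
gripper_width: 0.0492
```

>>> {"fn": "carry_out", "kwargs": {
  "commands": [0,0,-0.02,0,1,0,0,0,0,1]
}}

```text
time_s: 18.25
tcp_pos: [0.5826, 0.0257, 0.0788]
eef_rot: [-180.0, 0.0, -90.0]
contact_force: [-0.2, 0.4, -1.2]
gripper_width: 0.0486
```

>>> {"fn": "carry_out", "kwargs": {
  "commands": [0,0,-0.02,0,1,0,0,0,0,1]
}}

```text
time_s: 18.45
tcp_pos: [0.5827, 0.0257, 0.0785]
eef_rot: [-179.9, 0.0, -90.0]
contact_force: [-1.3, 1.1, 2.5]
gripper_width: 0.049
```

>>> {"fn": "carry_out", "kwargs": {
  "commands": [0,0,-0.02,0,1,0,0,0,0,1]
}}

```text
time_s: 18.65
tcp_pos: [0.5827, 0.0257, 0.0784]
eef_rot: [-179.9, 0.0, -90.0]
contact_force: [-4.0, 1.4, 9.7]
gripper_width: 0.0487
```

>>> {"fn": "carry_out", "kwargs": {
  "commands": [0,0,-0.015,0,1,0,0,0,0,1]
}}

```text
time_s: 18.85
tcp_pos: [0.5827, 0.0257, 0.0783]
eef_rot: [-179.9, 0.0, -90.0]
contact_force: [-6.1, 1.4, 15.3]
gripper_width: 0.0489
```

>>> {"fn": "carry_out", "kwargs": {
  "commands": [0,0,0.03,0,-1,0,0,0,0,-1,0,0,0,0,-1,0,0,0,0,-1,0,0,0.3,0,-1,0,0,0.5,0,-1]
}}

```text
time_s: 19.45
tcp_pos: [0.5815, 0.0252, 0.1093]
eef_rot: [179.8, -0.1, -90.0]
contact_force: [0.2, 0.0, 0.0]
gripper_width: 0.0866
```

>>> {"fn": "carry_out", "kwargs": {
  "commands": [0,0,1,0,-1,0,0,1,0,-1,-0.8,-0.5,0.5,0,-1,-0.8,-0.5,0.5,0,-1,-0.8,-0.5,0,0,-1,-0.76,-0.5,0,0,-1,0,0,0,0,-1,0,0,0,0,-1]
}}

```text
time_s: 20.25
tcp_pos: [0.4557, -0.0549, 0.2311]
eef_rot: [-179.9, 0.0, -90.0]
contact_force: [0.9, 0.6, 1.2]
gripper_width: 0.0874
```

>>> {"fn": "carry_out", "kwargs": {
  "commands": [0,0,0,0,-1,0,0,0,0,-1]
}}

```text
time_s: 20.45
tcp_pos: [0.4565, -0.0541, 0.2298]
eef_rot: [180.0, -0.0, -90.0]
contact_force: [-0.7, 0.4, -0.9]
gripper_width: 0.0877
```

```bash
python3 - <<'E'
from h import *
import pickle
c=cap('wrist');save('w7.png',c['frame']);s=telemetry.get_state();print(s['tcp_pos'],s['eef_rot'],s['contact_force'])
uv=proj(c,[.455,-.0198,.009])[0];print(uv)
hsv=cv2.cvtColor(c['frame'],cv2.COLOR_RGB2HSV)
m=cv2.inRange(hsv,(0,120,90),(8,255,255))|cv2.inRange(hsv,(172,120,90),(180,255,255))
print('thin',blob(c,m,uv,.009))
d=cap('side')['frame'][150:290,200:400]
save('w7c.png',np.hstack([cv2.resize(c['frame'][80:330,200:440],(400,417)),cv2.resize(d,(400,417))]))
E
```

```text
[ 0.45644101 -0.05413709  0.22954276] [ 1.79967224e+02 -1.31179285e-02 -8.99777876e+01] [-0.16781511 -0.35444173 -0.46836893]
[321.63009039 236.46265591]
thin (array([454.3 , -20.52,  40.58]), array([454.38, -20.51]), array([38.9, 39.7]), array([322.2, 235.7]))
```

View pics/w7c.png

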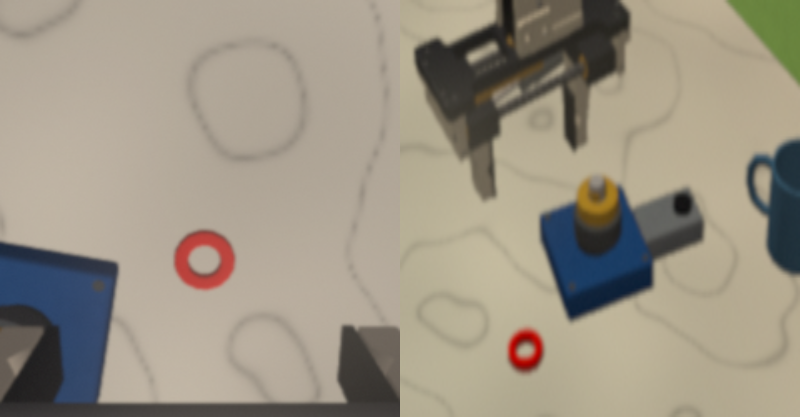

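>>> {"fn": "carry_out", "kwargs": {
  "commands": [-0.05,0.45,-0.5,0,-0.15,0,0.4,-0.5,0,-0.15,0,0,-0.6,0,-0.15,0,0,-0.8,0,-0.15,0,0,-0.6,0,-0.15,0,0,-0.6,0,-0.15,0,0,-0.4,0,-0.15,0,0,0,0,-0.15]
}}

```text
time_s: 21.35
tcp_pos: [0.4526, -0.0208, 0.0675]
eef_rot: [179.7, -0.1, -90.0]
contact_force: [0.0, 0.3, 0.3]
gripper_width: 0.0504
```

>>> {"fn": "carry_out", "kwargs": {
  "commands": [0,0,-0.5,0,-0.15,0,0,-0.3,0,-0.15,0,0,-0.2,0,-0.15,0,0,0,0,-0.15,0,0,0,0,-0.15]
}}

```text
time_s: 21.85
tcp_pos: [0.4544, -0.0203, 0.0303]
eef_rot: [-180.0, 0.0, -90.0]
contact_force: [0.7, 0.3, 0.6]
gripper_width: 0.0501
```

>>> {"fn": "carry_out", "kwargs": {
  "commands": [0,0,-0.145,0,-0.15,0,0,0,0,-0.15,0,0,0,0,1,0,0,0,0,1,0,0,0,0,1,0,0,0,0,1,0,0,0,0,1],
  "grip_force": 30
}}

```text
time_s: 22.55
tcp_pos: [0.454, -0.0205, 0.0241]
eef_rot: [-180.0, 0.0, -90.0]
contact_force: [-1.3, 0.7, 2.2]
gripper_width: 0.0407
```

>>> {"fn": "carry_out", "kwargs": {
  "commands": [0,0,0.5,0,1,0,0,1,0,1,0,0,1,0,1,0,0,0.8,0,1,0,0,0,0,1]
}}

```text
time_s: 23.05
tcp_pos: [0.4564, -0.0198, 0.1603]
eef_rot: [-179.5, 0.1, -90.0]
contact_force: [1.1, 1.1, -0.7]
gripper_width: 0.0408
```

>>> {"fn": "carry_out", "kwargs": {
  "commands": [0.8,0.315,0,0,1,0.8,0.315,0,0,1,0.8,0.315,0,0,1,0.8,0.315,0,0,1,0,0,-0.3,0,1,0,0,-0.3,0,1,0,0,0,0,1,0,0,0,0,1]
}}

```text
time_s: 23.85
tcp_pos: [0.5808, 0.0294, 0.1314]
eef_rot: [179.9, -0.0, -90.0]
contact_force: [-0.1, -0.3, -0.3]
gripper_width: 0.0406
```

>>> {"fn": "carry_out", "kwargs": {
  "commands": [0,0,0,0,1]
}}

```text
time_s: 23.95
tcp_pos: [0.5817, 0.0297, 0.1325]
eef_rot: [-180.0, 0.0, -90.0]
contact_force: [0.3, -0.4, 0.4]
gripper_width: 0.0407
```

>>> {"fn": "carry_out", "kwargs": {
  "commands": [0,0,-0.2,0,1,0,0,-0.2,0,1,0,0,-0.1,0,1,0,0,0,0,1]
}}

```text
time_s: 24.35
tcp_pos: [0.5813, 0.0297, 0.1109]
eef_rot: [179.9, -0.0, -90.0]
contact_force: [-0.4, 0.1, -1.5]
gripper_width: 0.0406
```

>>> {"fn": "carry_out", "kwargs": {
  "commands": [0,0,-0.05,0,1,0,0,-0.05,0,1,0,0,0,0,1]
}}

```text
time_s: 24.65
tcp_pos: [0.5818, 0.0299, 0.1077]
eef_rot: [180.0, -0.0, -90.0]
contact_force: [0.2, -0.8, 0.2]
gripper_width: 0.0405
```

>>> {"fn": "carry_out", "kwargs": {
  "commands": [0,0,-0.05,0,1,0,0,0,0,1]
}}

```text
time_s: 24.85
tcp_pos: [0.5818, 0.0299, 0.1058]
eef_rot: [180.0, -0.0, -90.0]
contact_force: [-0.3, 0.1, -0.2]
gripper_width: 0.0401
```

>>> {"fn": "carry_out", "kwargs": {
  "commands": [0,0,-0.05,0,1,0,0,0,0,1]
}}

```text
time_s: 25.05
tcp_pos: [0.5818, 0.0299, 0.1037]
eef_rot: [180.0, -0.0, -90.0]
contact_force: [0.0, -0.7, -0.8]
gripper_width: 0.041
```

>>> {"fn": "carry_out", "kwargs": {
  "commands": [0,0,-0.05,0,1,0,0,0,0,1]
}}

```text
time_s: 25.25
tcp_pos: [0.5818, 0.0299, 0.1017]
eef_rot: [180.0, -0.0, -90.0]
contact_force: [0.4, 0.5, -1.2]
gripper_width: 0.0405
```

>>> {"fn": "carry_out", "kwargs": {
  "commands": [0,0,-0.05,0,1,0,0,0,0,1]
}}

```text
time_s: 25.45
tcp_pos: [0.582, 0.03, 0.0998]
eef_rot: [-180.0, 0.0, -90.0]
contact_force: [1.2, 0.5, -0.5]
gripper_width: 0.0405
```

>>> {"fn": "carry_out", "kwargs": {
  "commands": [0,0,-0.05,0,1,0,0,0,0,1]
}}

```text
time_s: 25.65
tcp_pos: [0.5821, 0.03, 0.0981]
eef_rot: [-180.0, 0.0, -90.0]
contact_force: [-0.6, -0.9, 0.8]
gripper_width: 0.0405
```

>>> {"fn": "carry_out", "kwargs": {
  "commands": [0,0,-0.05,0,1,0,0,0,0,1]
}}

```text
time_s: 25.85
tcp_pos: [0.5822, 0.03, 0.0962]
eef_rot: [-180.0, 0.0, -90.0]
contact_force: [0.2, -0.4, 2.0]
gripper_width: 0.0407
```

>>> {"fn": "carry_out", "kwargs": {
  "commands": [0,0,-0.05,0,1,0,0,0,0,1]
}}

```text
time_s: 26.05
tcp_pos: [0.5822, 0.03, 0.0941]
eef_rot: [-180.0, 0.0, -90.0]
contact_force: [1.2, -0.0, 2.5]
gripper_width: 0.0409
```

>>> {"fn": "carry_out", "kwargs": {
  "commands": [0,0,-0.05,0,1,0,0,0,0,1]
}}

```text
time_s: 26.25
tcp_pos: [0.5824, 0.03, 0.093]
eef_rot: [-179.9, -0.0, -90.0]
contact_force: [-2.8, 0.7, 10.8]
gripper_width: 0.0407
```

>>> {"fn": "carry_out", "kwargs": {
  "commands": [0,0,-0.02,0,1,0,0,0,0,1]
}}

```text
time_s: 26.45
tcp_pos: [0.5824, 0.03, 0.0929]
eef_rot: [-179.9, -0.0, -90.0]
contact_force: [-5.0, -0.6, 17.0]
gripper_width: 0.0409
```

>>> {"fn": "carry_out", "kwargs": {
  "commands": [0,0,-0.01,0,1,0,0,0,0,1]
}}

```text
time_s: 26.65
tcp_pos: [0.5824, 0.03, 0.0929]
eef_rot: [-179.9, -0.0, -90.0]
contact_force: [-5.4, 0.4, 19.8]
gripper_width: 0.0406
```

>>> {"fn": "carry_out", "kwargs": {
  "commands": [0,0,0.03,0,-0.4,0,0,0,0,-0.4,0,0,0,0,-0.4,0,0,0,0,-0.4,0,0,0.3,0,-0.4,0,0,0.7,0,-0.4,0,0,0,0,-0.4]
}}

```text
time_s: 27.35
tcp_pos: [0.5842, 0.0304, 0.136]
eef_rot: [-179.7, 0.1, -90.0]
contact_force: [0.4, -0.7, 0.8]
gripper_width: 0.0612
```

>>> {"fn": "carry_out", "kwargs": {
  "commands": [0,-0.8,1,0,-0.4,0,-0.6,1,0,-0.4,0,0,1,0,-0.4,0,0,0,0,-0.4,0,0,0,0,-0.4]
}}

```text
time_s: 27.85
tcp_pos: [0.5822, -0.0253, 0.2525]
eef_rot: [-179.8, 0.1, -90.0]
contact_force: [-0.4, 0.7, -1.0]
gripper_width: 0.0614
```

```bash
python3 - <<'E'
from h import *
c=cap('wrist');s=telemetry.get_state();print(s['tcp_pos'],s['contact_force'])
d=cap('side');e=cap('scene');save('s8.png',d['frame']);save('e8.png',e['frame']);save('w8.png',c['frame'])
uw=proj(c,[.582,.03,.07])[0].astype(int);ud=proj(d,[.582,.03,.05])[0].astype(int);ue=proj(e,[.582,.03,.05])[0].astype(int);print(uw,ud,ue)
k=lambda f,u,h:cv2.resize(f[max(u[1]-h,0):u[1]+h,u[0]-h:u[0]+h],(266,266),interpolation=cv2.INTER_CUBIC)
save('f8.png',np.vstack([np.hstack([k(c['frame'],uw,60),k(d['frame'],ud,36),k(e['frame'],ue,36)]),cv2.resize(np.hstack([d['frame'],e['frame']]),(798,300))]))
E
```

```text
[ 0.58159277 -0.02527167  0.25113369] [-1.00063005 -0.35003508 -0.41609065]
[321 267] [297 219] [331 225]
```

View pics/f8.png

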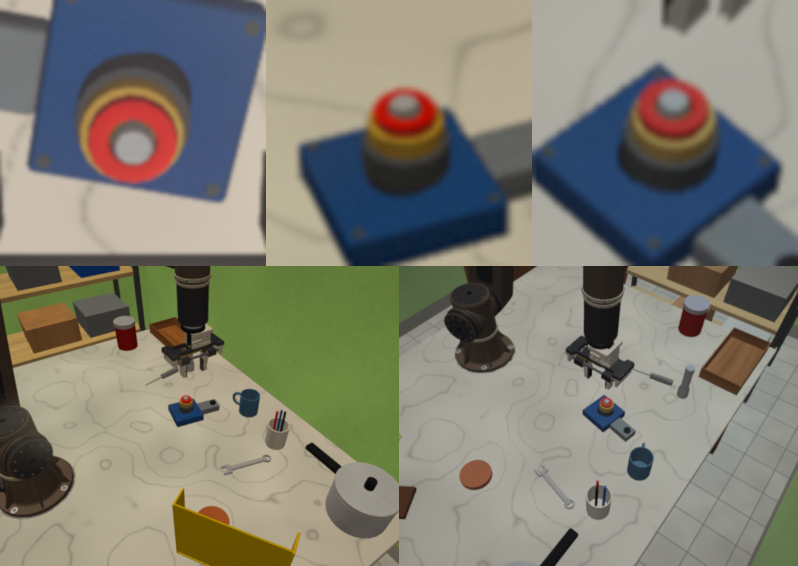

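```bash
python3 -c "
from h import *
print(r.close_job())"
```

```text
the job is handed in; nothing more can be done
None
```

All three spacers are on the arbor in the order asked: thick at the bottom, then middle, then thin. I handed the job in at about 28 s of the 72 s allowed.

- **How it went:** I found the arbor with the wrist camera and refined its position by the side forces during threading. It stands at about x 0.582, y 0.030 m. Side forces stayed within about 7 N. Each ring was pressed home with a final reading of 15 to 20 N.
- **Seating check:** The underside heights when each ring stopped were about 30, 54 and 68.7 mm. The expected heights are 30, 54 and 69 mm, so the readings agree to within about 0.5 mm.
- **Last pictures:** The stack looks level and in the right order. The gripper is clear, and the other items in view stand where they were.
- **Not checked:** I did not press on the thin ring again after letting go. That it stayed fully home rests on the contact height before release and the final pictures.

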